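# Retire the old drives into the lever-lid recycling bin

### The arm

A 6-joint arm with a two-finger parallel gripper is mounted at the origin on a cart in front of the work surface, level with it; the furniture and walls round the work are solid. World frame = base frame: x ahead of the robot, y to its left, z up, the work surface at z = 0. Lengths are in mm, angles in rad, forces in N, time in s.
With the tool pointing down it reaches from about 325 to 900 mm from the base axis. Payload 6.1 kg.
Tool frame: the origin (TCP) lies at the very end of the fingers, on their centre line; the grasp point (between the pads) lies 19 mm behind it (manip.hold_point_z is the distance from the TCP to the grasp point, in mm); z points along the fingers, y is the line along which they close (so a half turn about z gives the same grasp; the last joint's range is limited). The gripper opens to 85 mm and grips with 20 to 120 N. Pads are 22 mm wide; open, the fingers measure 114 mm over their backs; the gripper's body (76 mm by 85 mm) begins 54 mm behind the grasp point. The pads swing forward as they close: fully open they stand 13 mm farther back than shut.
Start: joints at [-0.126, 0.22, 1.526, -0, 1.395, -0.126], TCP at [624.993, -0.003, 231.3] pointing down, gripper open.
Joint ranges: [-2.98, 2.98], [-0.91, 2.08], [0.09, 2.57], [-1.24, 4.39], [0.2, 2.65], [-2.68, 2.68]. Speed limits (rad/s): [2.57, 2.57, 3.01, 3.14, 3.14, 3.14].

### API

Orientations are given as a rotation vector (axis times angle).
In Python, from workcell import manip gives the robot as it stands.
- The arm moves only by the tool nudge_tcp, called after ">>>" by a JSON object that holds its "name" and its "arguments", one argument or row to a line. Schema: {"type":"object","properties":{"increments":{"type":"array","items":{"type":"number"},"minItems":5,"maxItems":50},"only":{"type":"string"},"quiet":{"type":"boolean"},"lines":{"type":"string"}},"required":["increments"],"additionalProperties":false}. increments is one flat list of numbers that holds 1 to 10 rows one after another, with no inner brackets; each row has 5 numbers: the finger opening in mm, then dx, dy, dz in mm, then a turn about the tool's z in rad; each row shifts and turns the commanded pose from where the row before left it, along the tool's axes as they then stand; what a row does not reach is not made up. A row lasts 1/8 s, in which the tool goes at most 62.5 mm and 0.188 rad, less where a joint would pass 70% of its speed; a pose out of reach is approached as far as the arm can. The fingers move at their own pace and stop on an object; the grip force is fixed at half the most. Time passes only in rows, so rows that do not move let the fingers close. The tool returns the time, the measured TCP pose, the force, the opening and the grip force at its end. only (a regular expression) keeps the lines of the reply that match it, lines (a string "A,B") keeps lines A to B, and quiet returns only ok. Input that does not fit is refused with a message, and nothing moves.
- manip.read_state(): the state, without advancing time (a new reading comes with each control period).
- manip.snapshot(name): name is "scene" or "side" or "wrist"; returns a dict with "image" (420x560x3 uint8, blue, green, red), "K" (3x3 intrinsics, pixels), "origin" and "orientation" of the camera in the world; the wrist camera has in their place "hand_eye" (4x4, takes a point from camera to tool coordinates, whose origin is the TCP and whose axes are the flange's). Camera axes: x right, y up, looking along -z (the intrinsics and any distortion apply to the point x, -y, -z); pixel columns grow to the right and rows downward; lengths in mm; the calibration is good to about 2 mm. The wrist camera is an equidistant fisheye: a pixel r from the principal point sees the ray r / f radians off the axis. A picture is of the moment at which its call begins: read the wrist's pose just before it. There is no depth.
- manip.sign_off(): hands the job in; it is judged then, once.
The state is a dict: "t": time; "joint_positions": joint angles; "qvel": joint speeds; "tau": joint torques, N m; "eef_pos": TCP position; "tcp_rot": TCP orientation; "wrist_force": force on the tool from outside, world axes, zero at the start; "torque": the same for the moment, N m; "finger_gap": finger opening in mm; "grasp_force": force on a finger pad.
Only numpy, scipy, OpenCV 4.12 (cv2) and the standard library are available. Lean on these libraries where they do the work, as an engineer would, in place of code of your own. Each camera call takes 0.05 s, during which the arm holds its last target. There are 200 camera calls.

### The job

Set the paperweight on the recycling bin's lever so that its weight alone holds the lid raised, then slide every orange drive up out of its slot in the white rack and put it in the bin; leave the blue drive in the rack. When all the orange drives are in, take the paperweight off the lever so that the lid closes fully, and stand it back in the middle of its cork mat.

Things in the scene. Friction and masses are not known exactly. Their poses are not given: they have to be found in the camera images.
- bin: Grey recycling bin with a green lid, fixed to the desk, 170 (x) x 210 (y) mm, walls 5 mm. Origin under its centre at desk height; inner floor 50 mm and rim 170 mm above it. Own -x is its front, where the lever sticks out; the lid is hinged along its back (+x) rim.
- bin_lid (a joint): Angle of the bin's lid, rad: 0 shut, 1.9 fully raised (leaning about 19 degrees back beyond the back rim; the 4 mm thick lid is 174 mm long, so it stands up to 340 mm above the desk). It is geared to the lever (10.6 times the lever's angle), closes by its own weight and a light spring when the lever is let go, and takes about a second to move.
- lid_lever (a joint): Angle of the lever, rad: 0 up (lid shut), 0.18 fully down (lid fully raised). About 5 N on the pad presses it down; it springs back up when unloaded.
- lever_pad (a point): Centre of the top face of the lever's dark square pad, 170 mm in front (-x) of the bin's centre, about 44 mm above the desk when up and 22 mm when down (it tips about 5 degrees either way of level); the pad is 90 x 90 mm with a 5 mm lip on the three outer sides (86 mm between the side lips).
- paperweight: Steel paperweight, 0.8 kg: a disc 70 mm across and 26 mm tall, a thin neck (20 mm across), then an upright brass cylindrical knob 32 mm across from 42 to 70 mm height. Origin at the centre of its underside. It starts standing on the cork mat and is heavy enough to press the lever fully down.
- cork_mat: Round cork mat fixed on the desk, 120 mm across, 4 mm thick; origin at the centre of its underside.
- rack: White slotted rack fixed on the desk, 70 (x) x 300 (y) x 45 mm, origin under its centre. Six open-topped slots side by side along its y at -120, -72, -24, 24, 72 and 120 mm, each 13 mm (y) x 60 mm (x) wide, slot floor 8 mm above the desk. Drives stand upright in the slots with play, their upper 63 mm proud; some slots are empty.
- drive_a: Orange portable drive, a box 55 x 9 x 100 mm, 70 g, origin at its centre; own x = its 55 mm width, y = its 9 mm thickness, z = its 100 mm length (upright in the rack). Stands in one of the rack's slots, or is absent.
- drive_b: Orange portable drive, a box 55 x 9 x 100 mm, 70 g, origin at its centre; own x = its 55 mm width, y = its 9 mm thickness, z = its 100 mm length (upright in the rack). Stands in one of the rack's slots, or is absent.
- drive_c: Orange portable drive, a box 55 x 9 x 100 mm, 70 g, origin at its centre; own x = its 55 mm width, y = its 9 mm thickness, z = its 100 mm length (upright in the rack). Stands in one of the rack's slots, or is absent.
- drive_d: Orange portable drive, a box 55 x 9 x 100 mm, 70 g, origin at its centre; own x = its 55 mm width, y = its 9 mm thickness, z = its 100 mm length (upright in the rack). Stands in one of the rack's slots, or is absent.
- drive_e: Orange portable drive, a box 55 x 9 x 100 mm, 70 g, origin at its centre; own x = its 55 mm width, y = its 9 mm thickness, z = its 100 mm length (upright in the rack). Stands in one of the rack's slots, or is absent.
- drive_blue: Blue portable drive, a box 55 x 9 x 100 mm, 70 g, origin at its centre; own x = its 55 mm width, y = its 9 mm thickness, z = its 100 mm length (upright in the rack). Stands in one of the rack's slots and must stay there.
- hole_punch: Dark grey two-hole punch, 46 x 115 x 62 mm, bystander beyond the work; origin under its centre.

How it is judged:
By the outcome, as a careful person would: the job done as asked, in the order asked, and still so for the second after the job is handed in, with the robot touching nothing.
Of drive_a, drive_b, drive_c, drive_d, drive_e only 3 to 5 are there at a start; the rules pass over those that are not, and their reading is None.
At some moment in a run one of paperweight may be knocked a few centimetres aside while the robot is not near it.
Once in a run the grip may slacken for a moment while it holds something.
It also fails if it takes over 210 s, if anything falls off the work surface, if the arm or the gripper's body presses on something with over 40 N, if the wrist force passes 120 N, or if a joint passes its speed limit or range.

## Working session

There is one attempt and no reset: what is moved stays moved. The work goes in short steps, Python scripts to look and compute and a tool call to move; the robot and the scene stay as the last step left them, time stands still between calls to the robot, and variables do not carry over. Pictures are saved under pics/ and viewed, at most 16 in all, crops included, and the job is handed in when it is done.

```bash
ls; mkdir -p pics; cat > h.py <<'E'
import numpy as np, cv2
from scipy.spatial.transform import Rotation as R
from workcell import manip
def snap(n,f=None):
    s=manip.read_state(); d=manip.snapshot(n); d['s']=s; d['n']=n
    if f: cv2.imwrite('pics/'+f,d['image'])
    return d
def rot(o):
    o=np.asarray(o,float)
    return o if o.shape==(3,3) else R.from_rotvec(o).as_matrix() if o.size==3 else R.from_quat(o).as_matrix()
def ray(d,uv):
    K=np.asarray(d['K']);x=(uv[0]-K[0,2])/K[0,0];y=(uv[1]-K[1,2])/K[1,1]
    if d['n']=='wrist':
        r=np.hypot(x,y);k=np.sin(r)/r if r>1e-9 else 1.
        v=np.array([x*k,-y*k,-np.cos(r)])
        H=np.asarray(d['hand_eye']);T=R.from_rotvec(d['s']['tcp_rot']).as_matrix()
        o=T@H[:3,3]+d['s']['eef_pos'];v=T@H[:3,:3]@v
    else:
        o=np.asarray(d['origin'],float);v=rot(d['orientation'])@np.array([x,-y,-1.])
    return o,v/np.linalg.norm(v)
def onz(d,uv,z):
    o,v=ray(d,uv);return o+v*(z-o[2])/v[2]
def tri(d1,u1,d2,u2):
    o1,v1=ray(d1,u1);o2,v2=ray(d2,u2)
    A=np.c_[v1,-v2];t=np.linalg.lstsq(A,o2-o1,rcond=None)[0]
    p,q=o1+v1*t[0],o2+v2*t[1];return (p+q)/2,np.linalg.norm(p-q)
E
python3 - <<'E'
from h import *
for n in('scene','side','wrist'):
    d=snap(n,n+'0.png');print(n,{k:np.round(v,3).tolist() for k,v in d.items() if k in('K','origin','orientation','hand_eye','dist','distortion')},list(d))
print(manip.read_state(),manip.hold_point_z)
a=[cv2.imread(f'pics/{n}0.png') for n in('scene','side')]
E
```

```text
pics
workcell.py
scene {'K': [[439.457, 0.0, 274.719], [0.0, 439.457, 210.456], [0.0, 0.0, 1.0]], 'origin': [13.156, -867.905, 812.721], 'orientation': [0.966, -0.298, -0.548]} ['image', 'K', 'origin', 'orientation', 's', 'n']
side {'K': [[512.098, 0.0, 278.81], [0.0, 512.098, 204.305], [0.0, 0.0, 1.0]], 'origin': [535.376, -1074.864, 644.803], 'orientation': [1.119, -0.036, -0.011]} ['image', 'K', 'origin', 'orientation', 's', 'n']
wrist {'K': [[325.192, 0.0, 276.663], [0.0, 325.192, 210.492], [0.0, 0.0, 1.0]], 'hand_eye': [[0.0, 0.959, 0.284, 72.455], [1.0, -0.0, 0.001, 0.903], [0.001, 0.284, -0.959, -142.385], [0.0, 0.0, 0.0, 1.0]]} ['image', 'K', 'hand_eye', 's', 'n']
{'t': 0.15, 'joint_positions': array([-1.26068313e-01,  2.21039179e-01,  1.52732991e+00, -1.02102843e-06,
        1.39470819e+00, -1.26087818e-01]), 'qvel': array([-0.00089116, -0.00114802, -0.00379741,  0.00208299, -0.00073358,
        0.00079496]), 'tau': array([ 5.24838761e-04, -4.97483325e+01, -3.89904678e+01, -1.73041117e-04,
        7.14129725e-03, -8.50862284e-05]), 'eef_pos': array([6.24542262e+02, 7.36525009e-02, 2.30463880e+02]), 'tcp_rot': array([-2.22059005e+00, -2.22063376e+00,  1.42928267e-03]), 'wrist_force': array([ 0.64709695,  1.02890407, -0.12500615]), 'torque': array([ 0.00335499,  0.05266455, -0.0034914 ]), 'grasp_force': 0.0, 'finger_gap': 85.70129569400996} 18.700000000000003
```

View pics/scene0.png

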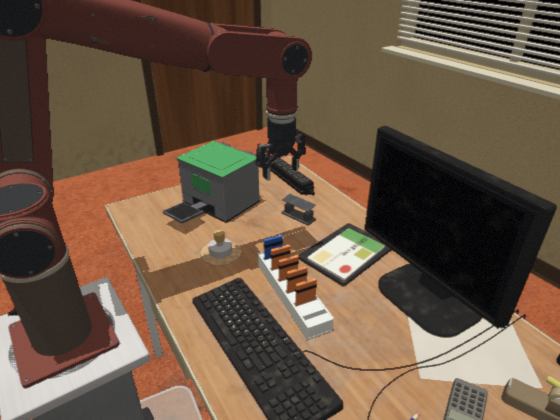

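View pics/side0.png

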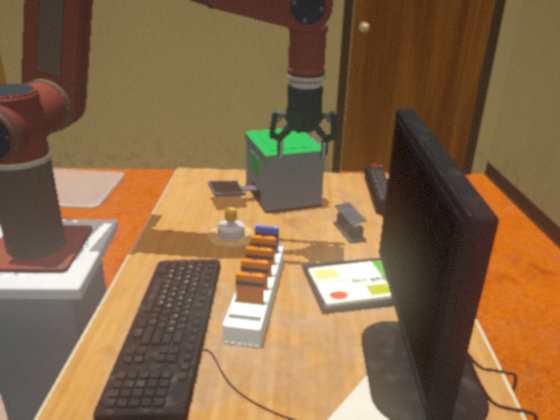

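View pics/wrist0.png

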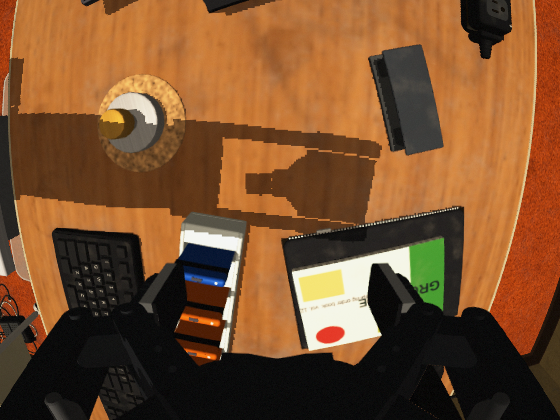

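Scene: green-lidded bin at (220,180), with its dark pad at (185,211), and paperweight knob at (219,234). The rack runs from (270,245) to (320,325), with blue at the far end, then 4 orange. Side shows the same, pad at (228,187) and knob at (231,212). Wrist shows the cork mat centred near (142,123), blue at (205,265), orange below.

```bash
python3 - <<'E'
from h import *
a,b,w=[snap(n) for n in('scene','side','wrist')]
print('knob',tri(a,(219,234),b,(231,212)),tri(a,(219,234),w,(112,123)),)
print('cork',onz(w,(142,123),4),onz(a,(220,250),4),onz(b,(230,237),4))
print('pad',onz(a,(185,211),44),onz(b,(228,187),44),tri(a,(185,211),b,(228,187)))
for uv in((188,212),(248,222)):print('rackend',onz(w,uv,45))
print('rack near end', [onz(a,u,45) for u in((302,328),(330,313))],[onz(b,u,45) for u in((226,326),(261,334))])
print('bin lid', [onz(a,u,172) for u in((180,157),(217,146),(258,157),(222,174))])
print('bluetop',onz(w,(215,250),108),tri(a,(272,240),b,(266,229)))
def bl(d,lo,hi,m=30):
    hsv=cv2.cvtColor(d['image'],cv2.COLOR_BGR2HSV)
    k=cv2.inRange(hsv,lo,hi);n,_,st,c=cv2.connectedComponentsWithStats(k)
    return [(st[i].tolist(),c[i].round(1).tolist()) for i in range(1,n) if st[i,4]>m]
for d in(a,b):
    print(d['n']);print('or',bl(d,(5,200,60),(13,255,255)));print('blue',bl(d,(105,120,40),(125,255,255)));print('yel',bl(d,(18,120,60),(30,255,255)))
E
```

```text
knob (array([460.17335535,  73.34078376,  65.96702867]), np.float64(0.11015720556935824)) (array([459.0615768 ,  73.62737969,  66.77888708]), np.float64(2.522020127078276))
cork [465.18477719  71.53033376   4.        ] [461.15479437  77.97387139   4.        ] [457.62292222  56.04727788   4.        ]
pad [442.86046834 274.07060375  44.        ] [439.62166727 276.70377987  44.        ] (array([440.3449886 , 267.50027907,  48.24981049]), np.float64(0.3193693840339326))
rackend [529.41806562 -26.40632644  45.        ]
rackend [594.7073252  -37.46206273  45.        ]
rack near end [array([ 455.51666633, -329.16826964,   45.        ]), array([ 538.17701612, -329.72244724,   45.        ])] [array([ 474.45447183, -340.09791905,   45.        ]), array([ 537.39962695, -361.65050504,   45.        ])]
bin lid [array([496.23181969, 396.07037244, 172.        ]), array([638.17415862, 403.88105893, 172.        ]), array([709.1180939 , 250.37941489, 172.        ]), array([553.81176772, 212.80051809, 172.        ])]
bluetop [570.00497431 -43.03694818 108.        ] (array([546.73093421, -72.42191425,  97.80280709]), np.float64(0.22293583305281803))
scene
or []
blue [([264, 235, 18, 10, 104], [272.8, 239.9]), ([265, 244, 17, 15, 79], [269.4, 250.5])]
yel [([215, 231, 9, 11, 85], [219.1, 235.9]), ([546, 376, 14, 11, 64], [551.8, 381.2])]
side
or [([124, 170, 49, 37, 701], [144.9, 187.0]), ([466, 174, 94, 246, 7079], [523.8, 312.7]), ([118, 205, 13, 9, 45], [124.8, 208.4]), ([119, 212, 28, 19, 169], [134.4, 220.4])]
blue []
yel [([0, 49, 9, 34, 155], [2.4, 70.0]), ([173, 159, 15, 8, 36], [180.1, 163.0]), ([509, 172, 11, 13, 32], [515.5, 177.3]), ([520, 179, 13, 14, 41], [525.0, 185.1]), ([533, 192, 27, 32, 190], [548.2, 208.5]), ([225, 207, 13, 14, 140], [230.6, 213.0]), ([369, 285, 21, 9, 128], [378.9, 288.8]), ([92, 330, 10, 15, 47], [96.5, 336.6])]
```

>>> {"name": "nudge_tcp", "arguments": {
  "increments": [85,18,-41,10,0,85,18,-41,10,0,85,18,-41,10,0,85,18,-41,10,0,85,0,0,0,0,85,0,0,0,0]
}}

```text
t: 1.05
eef_pos: [461.9, 71.9, 192.1]
tcp_rot: [2.22, 2.221, 0.002]
wrist_force: [-0.4, -0.4, -0.1]
finger_gap: 85.3
grasp_force: 0.0
```

```bash
python3 - <<'E'
from h import *
w=snap('wrist','w1.png');print(w['s']['eef_pos'])
hsv=cv2.cvtColor(w['image'],cv2.COLOR_BGR2HSV)
k=cv2.inRange(hsv,(18,120,60),(30,255,255));n,_,st,c=cv2.connectedComponentsWithStats(k)
for i in range(1,n):
    if st[i,4]>60:print(st[i],c[i],onz(w,c[i],72))
E
```

```text
[461.91711756  71.89303905 192.08450612]
[263 180  16  18 101] [270.9009901  188.82178218] [458.14663561  85.30146443  72.        ]
```

View pics/w1.png

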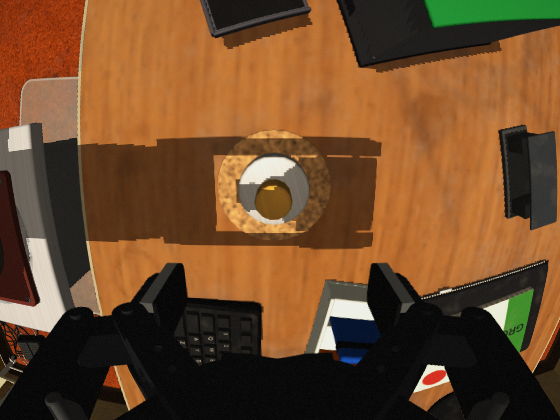

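The knob's top is centred at (273,200), the disc at (274,188) and the cork at (273.5,185). The lever pad is at the top edge with corners (217,36) and (310,12).

```bash
python3 - <<'E'
from h import *
w=snap('wrist');a=snap('scene');b=snap('side')
print('knobtop',onz(w,(273,200),74),'by tri',tri(w,(273,200),a,(219,232.5)),tri(w,(273,200),b,(231,209)),'side hgt',tri(a,(219,232.5),b,(231,209)))
print('cork',onz(w,(273.5,185),4),onz(w,(217,185),4),onz(w,(330,185),4))
print('disc',onz(w,(274,188),30))
print('padcorners',onz(w,(217,36),40),onz(w,(310,12),40))
# cork ellipse fit on left-lit contour
E
```

```text
knobtop [460.34526872  76.03911299  74.        ] by tri (array([460.74317995,  74.81030226,  70.01447556]), np.float64(0.9480428167583711)) (array([460.25726694,  75.81957346,  73.17875155]), np.float64(0.1597560739374677)) side hgt (array([459.88737612,  71.2985642 ,  74.13363089]), np.float64(2.561065012704855))
cork [460.20511415  73.8423912    4.        ] [400.86535466  74.16151202   4.        ] [519.37995823  74.07447219   4.        ]
disc [460.89485477  76.43153726  30.        ]
padcorners [409.70948872 220.73520833  40.        ] [493.42270904 243.25865027  40.        ]
```

>>> {"name": "nudge_tcp", "arguments": {
  "increments": [85,3.5,-1.5,40,0,85,0,0,40,0,85,0,0,40,0,85,0,0,33,0,85,0,0,0,0,20,0,0,0,0,20,0,0,0,0,20,0,0,0,0,20,0,0,0,0,20,0,0,0,0]
}}

```text
t: 2.5
eef_pos: [460.0, 75.5, 39.7]
tcp_rot: [2.221, 2.221, 0.001]
wrist_force: [-3.1, -0.7, 5.9]
finger_gap: 30.5
grasp_force: 58.8
```

>>> {"name": "nudge_tcp", "arguments": {
  "increments": [20,0,0,-30,0,20,0,0,-40,0,20,0,0,-40,0,20,0,0,0,0,20,0,0,0,0]
}}

```text
t: 3.12
eef_pos: [457.9, 75.5, 146.3]
tcp_rot: [-2.22, -2.22, 0.003]
wrist_force: [-0.8, 0.1, -8.9]
finger_gap: 30.4
grasp_force: 62.0
```

```bash
python3 - <<'E'
from h import *
w=snap('wrist','w2.png')
E
```

```text
(no output)
```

View pics/w2.png

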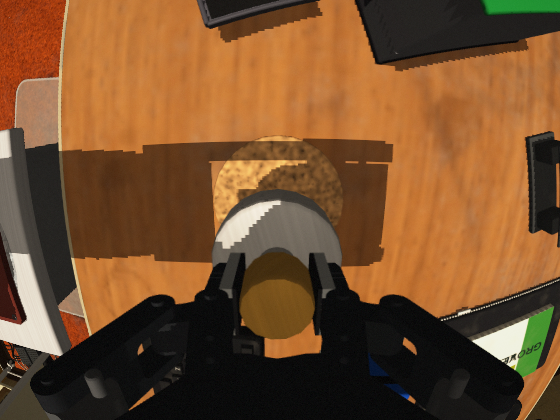

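Paperweight is held, with the knob at (277,295) between the fingers. Moving nearer the pad to measure it.

>>> {"name": "nudge_tcp", "arguments": {
  "increments": [20,28,-4,-12,0,20,28,-4,-12,0,20,28,-4,-12,0,20,28,-4,-10,0,20,0,0,0,0,20,0,0,0,0]
}}

```text
t: 3.92
eef_pos: [442.2, 187.0, 192.1]
tcp_rot: [-2.22, -2.221, 0.006]
wrist_force: [-0.2, -0.9, -8.4]
finger_gap: 31.0
grasp_force: 61.9
```

```bash
python3 - <<'E'
from h import *
w=snap('wrist','w3.png');print(w['s']['eef_pos'])
E
```

```text
[442.2276975  186.97917173 192.10721996]
```

View pics/w3.png

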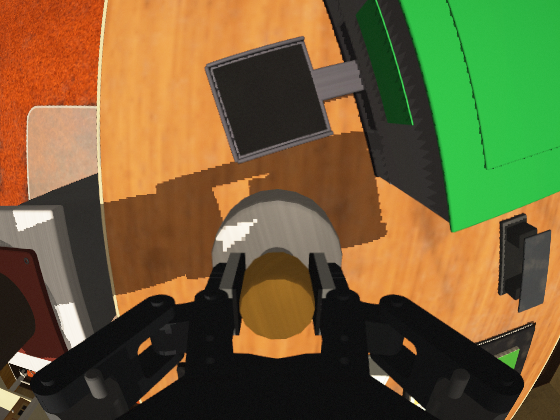

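The pad's corners are (206,66), (303,38), (331,133) and (239,161). The stem points right towards the bin front, and the lid's front near corner is at (452,231).

```bash
python3 - <<'E'
from h import *
w=snap('wrist');a=snap('scene');b=snap('side')
P=[onz(w,u,47)for u in((206,66),(303,38),(331,133),(239,161))];P=np.array(P)
print(P,P.mean(0),[np.linalg.norm(P[i]-P[i-1]) for i in range(4)])
c=(268.5,99.5);print(onz(w,c,45),tri(w,c,a,(185,211)),tri(w,c,b,(228,187)))
e=(P[1]-P[0]+P[2]-P[3]);print(np.degrees(np.arctan2(e[1],e[0])))
print('lid corner',onz(w,(452,231),172),tri(w,(452,231),a,(222,174)))
for d,lo in((a,0),(b,0)): cv2.imwrite('pics/%s3.png'%d['n'],cv2.resize(d['image'][140:340,150:350],None,fx=3,fy=3))
E
```

```text
[[380.50534942 306.40505682  47.        ]
 [465.621617   330.44841179  47.        ]
 [490.7714424  245.3724265   47.        ]
 [409.05256135 219.89811276  47.        ]] [436.48774254 275.53100197  47.        ] [np.float64(91.09552503163246), np.float64(88.4469441230346), np.float64(88.71548337355726), np.float64(85.5974075581065)]
[435.55560232 274.5004594   45.        ] (array([438.79638411, 273.13768271,  45.67702535]), np.float64(6.960766845556932)) (array([437.65741864, 274.62684474,  44.921357  ]), np.float64(4.213865719995995))
16.531203201055188
lid corner [546.77439843 198.4736429  172.        ] (array([545.48743612, 200.1674598 , 178.32569205]), np.float64(4.609225463008243))
```

>>> {"name": "nudge_tcp", "arguments": {
  "increments": [20,30,-2,15,0,20,30,-2,20,0,20,28,-1,20,0,20,0,0,10,0,20,0,0,0,0,20,0,0,0,0]
}}

```text
t: 4.88
eef_pos: [439.1, 274.9, 129.9]
tcp_rot: [2.222, 2.22, 0.001]
wrist_force: [0.4, -1.0, -7.8]
finger_gap: 30.7
grasp_force: 61.6
```

>>> {"name": "nudge_tcp", "arguments": {
  "increments": [20,0,0,20,0,20,0,0,12,0,20,0,0,8,0,20,0,0,8,0,20,0,0,8,0,20,0,0,6,0,20,0,0,4,0,20,0,0,0,0,20,0,0,0,0]
}}

```text
t: 6.0
eef_pos: [438.5, 275.5, 63.1]
tcp_rot: [2.221, 2.222, 0.0]
wrist_force: [0.3, -0.1, -6.2]
finger_gap: 30.5
grasp_force: 62.1
```

>>> {"name": "nudge_tcp", "arguments": {
  "increments": [20,0,0,3,0,20,0,0,2,0,20,0,0,0,0,20,0,0,0,0,20,0,0,0,0]
}}

```text
t: 6.62
eef_pos: [438.7, 275.7, 60.7]
tcp_rot: [2.221, 2.222, -0.0]
wrist_force: [-11.6, -4.8, 16.8]
finger_gap: 30.5
grasp_force: 64.3
```

```bash
python3 - <<'E'
from h import *
snap('side','s4.png')
E
```

```text
(no output)
```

View pics/s4.png

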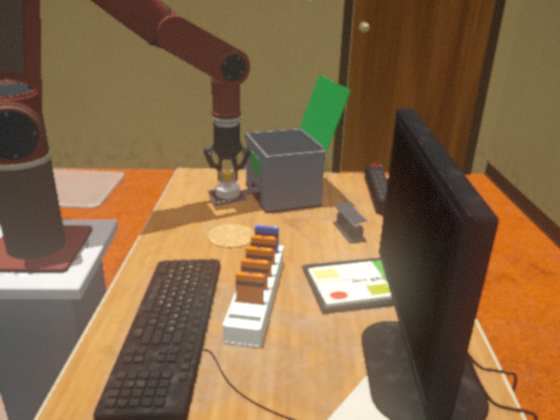

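The lid is fully raised and the weight sits on the pad at (228,190). Releasing, then moving over the rack.

>>> {"name": "nudge_tcp", "arguments": {
  "increments": [60,0,0,0,0,85,0,0,0,0,85,0,0,0,0,85,0,0,-20,0,85,0,0,-40,0,85,0,0,-50,0,85,0,0,-50,0,85,0,0,0,0]
}}

```text
t: 7.68
eef_pos: [441.8, 276.9, 223.9]
tcp_rot: [2.219, 2.219, 0.015]
wrist_force: [-0.6, 0.2, -0.3]
finger_gap: 85.2
grasp_force: 0.0
```

>>> {"name": "nudge_tcp", "arguments": {
  "increments": [85,-60,13,-10,0,85,-60,13,-10,0,85,-60,13,-10,0,85,-60,13,-10,0,85,-60,13,-10,0,85,-60,13,-10,0,85,-60,13,0,0,85,-40,10,0,0,85,0,0,0,0,85,0,0,0,0]
}}

```text
t: 8.93
eef_pos: [539.1, -184.0, 277.1]
tcp_rot: [-2.221, -2.22, 0.0]
wrist_force: [0.4, 1.0, -0.1]
finger_gap: 84.9
grasp_force: 0.0
```

```bash
python3 - <<'E'
from h import *
w=snap('wrist','w5.png');print(w['s']['eef_pos']);snap('side','s5.png')
np.save('w5.npy',w,allow_pickle=True)
E
```

```text
[ 539.12233347 -184.04847317  277.13917789]
```

View pics/w5.png

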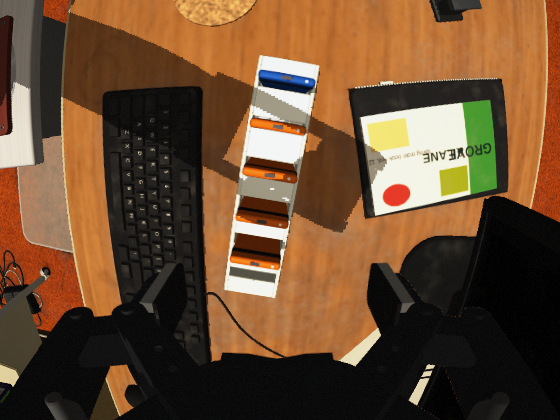

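The whole rack is in view, with top corners (260,56), (319,66), (275,298) and (226,291). The lit drive tops are blue at (287,82) and orange at (277,126), (270,173), (263,218) and (256,259).

```bash
python3 - <<'E'
from h import *
w=np.load('w5.npy',allow_pickle=True).item()
P=np.array([onz(w,u,45) for u in((260,56),(319,66),(275,298),(226,291))]);c=P.mean(0)
print(P.round(1),c,[np.linalg.norm(P[i]-P[i-1]).round(1) for i in range(4)])
e=P[0]+P[1]-P[2]-P[3];yaw=np.arctan2(-e[0],e[1]);print('yaw',yaw)
Rz=np.array([[np.cos(yaw),np.sin(yaw)],[-np.sin(yaw),np.cos(yaw)]])
hsv=cv2.cvtColor(w['image'],cv2.COLOR_BGR2HSV)
print('hsv',hsv[126,277],hsv[262,252],hsv[82,287],hsv[245,258])
for nm,lo,hi in(('o',(3,150,170),(20,255,255)),('b',(100,120,100),(130,255,255))):
    k=cv2.inRange(hsv,lo,hi);k[:,:220]=0;k[:,325:]=0;k[300:]=0
    for q in cv2.findContours(k,0,2)[0]:
        if cv2.contourArea(q)>60:
            r=cv2.minAreaRect(q);p=onz(w,r[0],108);print(nm,np.round(r[0],1),np.round(r[1],1),p.round(1),'rack',(Rz@(p-c)[:2]).round(1))
b,a=snap('side'),snap('scene')
for d,n in((a,'a'),(b,'b')):
    h=cv2.cvtColor(d['image'],cv2.COLOR_BGR2HSV);k=cv2.inRange(h,(3,150,170),(20,255,255))
    n,_,st,cc=cv2.connectedComponentsWithStats(k)
    print([(st[i].tolist(),cc[i].round(1).tolist()) for i in range(1,n) if 15<st[i,4]<2000 and 220<cc[i][0]<330 and 220<cc[i][1]<320])
E
```

```text
[[ 520.6  -40.2   45. ]
 [ 587.5  -51.3   45. ]
 [ 537.2 -344.4   45. ]
 [ 471.7 -334.5   45. ]] [ 529.25857358 -192.57291884   45.        ] [np.float64(298.3), np.float64(67.8), np.float64(297.4), np.float64(66.3)]
yaw -0.16734175912317378
hsv [  3  21 110] [  9 100 102] [110 216  85] [  9 223  80]
o [241. 295.] [ 8. 28.] [ 499.8 -301.8  108. ] rack [ -10.8 -112.6]
o [254.4 262.6] [50.   6.2] [ 516.  -261.2  108. ] rack [ -1.7 -69.8]
o [305.6 260. ] [45.1 88.1] [ 570.2 -258.2  108. ] rack [ 51.3 -57.9]
o [228.  226.5] [ 16. 101.] [ 489.8 -220.7  108. ] rack [-34.2 -34.3]
o [262.9 173.6] [41.8  7.9] [ 526.2 -166.3  108. ] rack [-7.4 25.4]
o [313.1 143.1] [13.9 18.2] [ 574.5 -136.3  108. ] rack [35.2 63. ]
o [276.7 126.2] [54.4  8.4] [ 539.7 -120.3  108. ] rack [-1.8 73. ]
o [242.7 136.9] [17.5 55.9] [ 507.1 -130.3  108. ] rack [-32.2  57.7]
o [272.   60.5] [121. 104.] [535.2 -56.8 108. ] rack [-16.7 134.9]
b [286.6  77.7] [56.2  8.3] [548.9 -73.6 108. ] rack [ -0.5 120.6]
[([271, 246, 19, 5, 32], [279.3, 248.0]), ([279, 258, 9, 4, 21], [282.8, 259.7]), ([287, 271, 9, 3, 16], [290.4, 271.6]), ([296, 278, 21, 8, 48], [305.1, 281.9])]
[([251, 234, 25, 8, 115], [261.9, 237.8]), ([240, 244, 32, 22, 257], [253.1, 254.7]), ([235, 270, 31, 9, 161], [249.3, 274.5])]
```

View pics/s5.png

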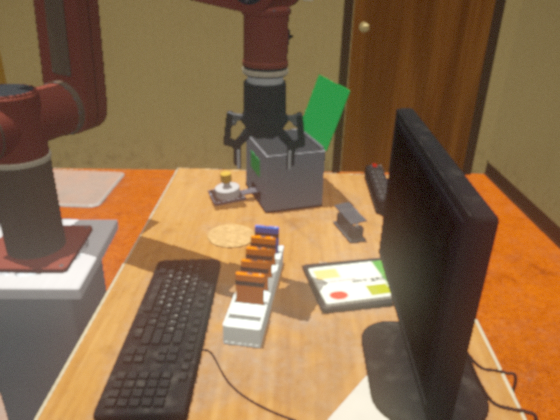

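Four orange at slots +72, +24, −24, −72; blue at +120; lid holds up under the weight alone. Turning the tool so that it closes across the drives' thickness.

```bash
cat >> h.py <<'E'
def to(x,y,z,yawx=None):
    s=manip.read_state();T=R.from_rotvec(s['tcp_rot']).as_matrix()
    d=T.T@(np.array([x,y,z])-s['eef_pos']);th=np.arctan2(T[1,0],T[0,0])
    print('t%.2f'%s['t'],'pos',s['eef_pos'].round(1),'delta',d.round(1),'xdir deg',np.degrees(th).round(1),'tilt',np.degrees(np.arccos(-T[2,2])).round(2),'F',s['wrist_force'].round(1),'gap',round(s['finger_gap'],1),'g',round(s['grasp_force'],1))
E
```

>>> {"name": "nudge_tcp", "arguments": {
  "increments": [60,2,9,10,-0.175,40,2,9,10,-0.175,40,2,9,10,-0.175,40,2,9,10,-0.175,40,0,9,10,-0.175,40,0,9,10,-0.175,40,0,0,10,-0.175,40,0,0,10,-0.178,40,0,0,0,0,40,0,0,0,0]
}}

```text
t: 10.38
eef_pos: [584.5, -154.6, 198.9]
tcp_rot: [0.267, 3.129, -0.0]
wrist_force: [0.5, -0.4, 0.1]
finger_gap: 40.1
grasp_force: 0.0
```

```bash
python3 - <<'E'
from h import *
to(540,-121,140)
w=np.load('w5.npy',allow_pickle=True).item();a,b=snap('scene'),snap('side')
print(tri(w,(276.7,126.2),a,(280,247.5)),tri(w,(254.4,262.6),b,(252,273)),tri(w,(254.4,262.6),a,(306,283)))
w=snap('wrist','w6.png')
E
```

```text
t10.38 pos [ 584.5 -154.6  198.9] delta [49.6 25.6 58.9] xdir deg 170.2 tilt 0.05 F [ 0.5 -0.4  0.1] gap 40.1 g 0.0
(array([ 539.64649374, -120.38378312,  105.73507008]), np.float64(0.042165196678696414)) (array([ 517.68344489, -261.7798901 ,  106.7671224 ]), np.float64(3.574063841262207)) (array([ 515.2280974 , -263.88161244,  101.98790918]), np.float64(0.6974932651460114))
```

View pics/w6.png

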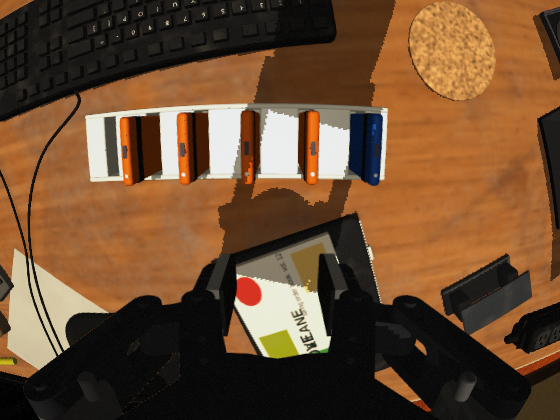

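Rack horizontal in view: orange tops at about (126,150), (184,149), (248,147), (312,147), blue at (373,148).

```bash
python3 - <<'E'
from h import *
w=snap('wrist')
for u in((126,150),(184,149),(248,147),(312,147),(373,148)):print(onz(w,u,107).round(1))
to(540,-121,130)
E
```

```text
[ 514.8 -261.2  107. ]
[ 524.4 -213.9  107. ]
[ 532.1 -166.7  107. ]
[ 539.8 -121.2  107. ]
[547.  -75.9 107. ]
t10.57 pos [ 584.5 -155.1  198.9] delta [49.7 26.1 68.9] xdir deg 170.3 tilt 0.06 F [ 0.5 -0.1 -0.5] gap 39.6 g 0.0
```

>>> {"name": "nudge_tcp", "arguments": {
  "increments": [40,17,9,15,0,40,17,9,15,0,40,16,8,15,0,40,0,0,0,0,40,0,0,0,0]
}}

```text
t: 11.2
eef_pos: [540.3, -121.6, 154.4]
tcp_rot: [0.264, 3.129, -0.001]
wrist_force: [0.5, -0.3, 0.8]
finger_gap: 40.1
grasp_force: 0.0
```

```bash
python3 - <<'E'
from h import *
to(539.8,-121,74)
E
```

```text
t11.20 pos [ 540.3 -121.6  154.4] delta [ 0.7  0.6 80.4] xdir deg 170.4 tilt 0.11 F [ 0.5 -0.3  0.8] gap 40.1 g 0.0
```

>>> {"name": "nudge_tcp", "arguments": {
  "increments": [40,0.7,0.6,30,0,40,0,0,30,0,40,0,0,20,0,40,0,0,0,0,0,0,0,0,0,0,0,0,0,0,0,0,0,0,0,0,0,0,0,0]
}}

```text
t: 12.2
eef_pos: [540.1, -121.0, 75.1]
tcp_rot: [0.263, 3.127, -0.002]
wrist_force: [1.0, 0.7, 6.1]
finger_gap: 8.4
grasp_force: 59.0
```

>>> {"name": "nudge_tcp", "arguments": {
  "increments": [0,0,0,-20,0,0,0,0,-30,0,0,0,0,-40,0,0,0,0,-50,0,0,0,0,-50,0,0,0,0,0,0,0,0,0,0,0]
}}

```text
t: 13.08
eef_pos: [538.2, -120.2, 262.8]
tcp_rot: [-0.263, -3.13, -0.0]
wrist_force: [0.1, -0.2, -1.0]
finger_gap: 8.4
grasp_force: 58.5
```

```bash
python3 - <<'E'
from h import *
to(600,323,262)
w=snap('wrist','w7.png')
E
```

```text
t13.07 pos [ 538.2 -120.2  262.8] delta [ 13.1 447.3   0.8] xdir deg 170.4 tilt 0.04 F [ 0.1 -0.2 -1. ] gap 8.4 g 58.5
```

View pics/w7.png

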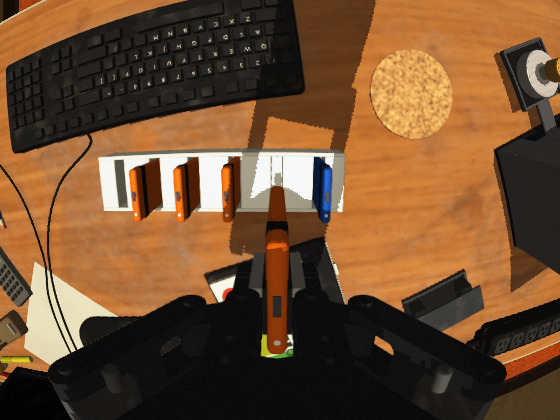

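Held: the drive hangs between the fingers at (277,280). Carrying it to the bin.

>>> {"name": "nudge_tcp", "arguments": {
  "increments": [0,0,55,0,0,0,0,55,0,0,0,0,55,0,0,0,0,55,0,0,0,0,55,0,0,0,0,55,0,0,0,0,55,0,0,0,2,35,0,0,0,0,0,0,0,0,0,0,0,0]
}}

```text
t: 14.38
eef_pos: [606.1, 293.3, 261.3]
tcp_rot: [-0.263, -3.128, 0.003]
wrist_force: [0.6, -0.6, -0.4]
finger_gap: 8.2
grasp_force: 58.8
```

```bash
python3 - <<'E'
from h import *
to(604,298,136)
E
```

```text
t14.38 pos [606.1 293.3 261.3] delta [  2.5   4.5 125.3] xdir deg 170.4 tilt 0.2 F [ 0.6 -0.6 -0.4] gap 8.2 g 58.8
```

>>> {"name": "nudge_tcp", "arguments": {
  "increments": [0,0,0,40,0,0,0,0,45,0,0,0,0,35,0,0,0,0,0,0,40,0,0,0,0,40,0,0,0,0,40,0,0,-40,0,40,0,0,-50,0,40,0,0,-35,0,40,0,0,0,0]
}}

```text
t: 15.62
eef_pos: [609.4, 295.0, 275.4]
tcp_rot: [0.262, 3.12, 0.007]
wrist_force: [0.5, 0.3, 0.2]
finger_gap: 39.7
grasp_force: 0.0
```

```bash
python3 - <<'E'
from h import *
to(532,-167,262)
snap('wrist','w8.png'); snap('side','s8.png')
E
```

```text
t15.62 pos [609.4 295.  275.4] delta [  -0.7 -468.5   10.9] xdir deg 170.4 tilt 0.64 F [0.5 0.3 0.2] gap 39.7 g 0.0
```

View pics/w8.png

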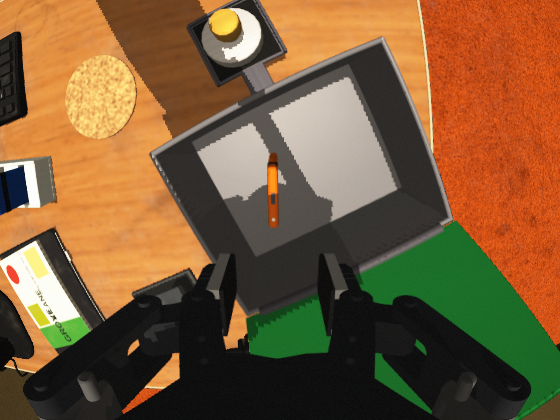

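The drive is in the bin at (272,190) and the paperweight is still on the pad at (232,30). Next drive.

>>> {"name": "nudge_tcp", "arguments": {
  "increments": [40,0,-55,0,0,40,0,-55,0,0,40,0,-55,0,0,40,0,-55,0,0,40,0,-55,0,0,40,0,-55,0,0,40,0,-55,10,0,40,0,-55,30,0,40,-0.7,-28.5,30,0,40,0,0,0,0]
}}

```text
t: 16.98
eef_pos: [526.1, -168.5, 193.9]
tcp_rot: [-0.268, -3.122, -0.004]
wrist_force: [-0.6, 1.0, -0.3]
finger_gap: 40.5
grasp_force: 0.0
```

>>> {"name": "nudge_tcp", "arguments": {
  "increments": [40,0,0,0,0]
}}

```text
t: 17.1
eef_pos: [529.2, -167.2, 198.2]
tcp_rot: [-0.263, -3.13, -0.001]
wrist_force: [-0.1, 0.7, 0.8]
finger_gap: 39.9
grasp_force: 0.0
```

```bash
python3 - <<'E'
from h import *
to(532,-167,74)
w=snap('wrist')
hsv=cv2.cvtColor(w['image'],cv2.COLOR_BGR2HSV);k=cv2.inRange(hsv,(3,170,110),(16,255,255));n,_,st,c=cv2.connectedComponentsWithStats(k)
for i in range(1,n):
    if st[i,4]>150:print(st[i],onz(w,c[i],107).round(1))
E
```

```text
t17.10 pos [ 529.2 -167.2  198.2] delta [ -2.8   0.6 124.2] xdir deg 170.4 tilt 0.06 F [-0.1  0.7  0.8] gap 39.9 g 0.0
[   0    0  110   55 2831] [ 318. -345.  107.]
[  332     0   228   335 41746] [511.2  -6.8 107. ]
[ 282  121   69   35 1487] [ 480.6 -131.3  107. ]
[143 123  36  34 842] [ 460.1 -243.   107. ]
[213 124  19  22 171] [ 465.6 -196.3  107. ]
[   0  138   53  154 2554] [ 479.6 -394.4  107. ]
[ 140  183   58  106 2159] [ 542.1 -261.2  107. ]
[207 182  13  74 618] [ 523.4 -214.8  107. ]
[270 182  12  69 634] [ 529.4 -167.7  107. ]
[   0  188   43  121 2480] [ 527.1 -437.3  107. ]
[  48  204   63  122 2859] [ 552.2 -368.9  107. ]
[108 265  59  40 699] [ 576.6 -301.1  107. ]
[236 267  35  31 615] [ 582.3 -199.   107. ]
[  0 315  26  30 211] [ 623.9 -517.5  107. ]
[254 317  25  24 455] [ 632.7 -193.5  107. ]
[223 322  29  32 438] [ 641.6 -224.6  107. ]
[493 333  31  26 222] [736.3  74.  107. ]
[  0 359  30  21 324] [ 695.9 -563.4  107. ]
[516 359  44  21 210] [818.3 160.2 107. ]
[  3 386  23  14 160] [ 742.4 -604.2  107. ]
[395 386  37  28 305] [773.5 -50.2 107. ]
```

Drive at (531,−167.5), as measured. Descend, grip, lift.

>>> {"name": "nudge_tcp", "arguments": {
  "increments": [40,-2,0,40,0,40,0,0,40,0,40,0,0,30,0,40,0,0,13,0,40,0,0,0,0,0,0,0,0,0,0,0,0,0,0,0,0,0,0,0,0,0,0,0,0]
}}

```text
t: 18.27
eef_pos: [532.7, -168.7, 77.3]
tcp_rot: [0.263, 3.127, -0.002]
wrist_force: [0.5, -0.1, 6.1]
finger_gap: 8.3
grasp_force: 59.3
```

>>> {"name": "nudge_tcp", "arguments": {
  "increments": [0,0,0,-20,0,0,0,0,-30,0,0,0,0,-40,0,0,0,0,-50,0,0,0,0,-50,0,0,0,0,0,0,0,0,0,0,0]
}}

```text
t: 19.15
eef_pos: [531.0, -168.1, 265.0]
tcp_rot: [-0.263, -3.13, -0.0]
wrist_force: [0.0, 0.1, -0.8]
finger_gap: 8.5
grasp_force: 58.5
```

```bash
python3 - <<'E'
from h import *
to(594,355,262)
E
```

```text
t19.15 pos [ 531.  -168.1  265. ] delta [ 25.3 526.3   3. ] xdir deg 170.4 tilt 0.02 F [ 0.   0.1 -0.8] gap 8.5 g 58.5
```

>>> {"name": "nudge_tcp", "arguments": {
  "increments": [0,3,55,0,0,0,3,55,0,0,0,3,55,0,0,0,3,55,0,0,0,3,55,0,0,0,3,55,0,0,0,3,55,0,0,0,3,55,0,0,0,2,55,0,0,0,0,31,0,0]
}}

```text
t: 20.4
eef_pos: [592.0, 357.1, 262.0]
tcp_rot: [-0.26, -3.127, 0.003]
wrist_force: [0.4, 0.3, -0.2]
finger_gap: 7.7
grasp_force: 58.7
```

>>> {"name": "nudge_tcp", "arguments": {
  "increments": [0,0,0,0,0,0,0,0,0,0]
}}

```text
t: 20.65
eef_pos: [592.8, 353.8, 263.3]
tcp_rot: [-0.263, -3.128, 0.003]
wrist_force: [-0.5, -0.5, -0.0]
finger_gap: 8.1
grasp_force: 58.7
```

```bash
python3 - <<'E'
from h import *
to(594,355,136)
E
```

```text
t20.65 pos [592.8 353.8 263.3] delta [ -1.3   1.7 127.3] xdir deg 170.4 tilt 0.2 F [-0.5 -0.5 -0. ] gap 8.1 g 58.7
```

>>> {"name": "nudge_tcp", "arguments": {
  "increments": [0,0,0,40,0,0,0,0,45,0,0,0,0,35,0,0,0,0,0,0,40,0,0,0,0,40,0,0,0,0,40,0,0,-40,0,40,0,0,-50,0,40,0,0,-30,0,40,0,0,0,0]
}}

```text
t: 21.9
eef_pos: [595.7, 355.8, 271.9]
tcp_rot: [0.262, 3.122, 0.008]
wrist_force: [0.2, -0.2, -0.2]
finger_gap: 40.0
grasp_force: 0.0
```

>>> {"name": "nudge_tcp", "arguments": {
  "increments": [40,-3,-55,0,0,40,-3,-55,0,0,40,-3,-55,0,0,40,-3,-55,0,0,40,-3,-55,0,0,40,-3,-55,0,0,40,-2,-55,0,0,40,-2,-55,10,0,40,0,-55,30,0,40,0,-55,30,0]
}}

```text
t: 23.15
eef_pos: [522.8, -192.6, 194.8]
tcp_rot: [0.263, 3.129, -0.001]
wrist_force: [0.5, -0.0, -0.2]
finger_gap: 40.0
grasp_force: 0.0
```

>>> {"name": "nudge_tcp", "arguments": {
  "increments": [40,0,0,0,0,40,0,0,0,0]
}}

```text
t: 23.4
eef_pos: [523.3, -190.7, 195.4]
tcp_rot: [-0.265, -3.13, -0.001]
wrist_force: [0.2, 0.3, -0.7]
finger_gap: 40.2
grasp_force: 0.0
```

```bash
python3 - <<'E'
from h import *
to(524.5,-214,74)
w=snap('wrist','w9.png')
hsv=cv2.cvtColor(w['image'],cv2.COLOR_BGR2HSV);k=cv2.inRange(hsv,(3,170,110),(16,255,255));n,_,st,c=cv2.connectedComponentsWithStats(k)
for i in range(1,n):
    p=onz(w,c[i],107)
    if st[i,4]>150 and 490<p[0]<560 and -290<p[1]<-50:print(st[i],p.round(1))
a,b=snap('scene'),snap('side')
def knob(d,x0,x1,y0,y1):
    k=cv2.inRange(cv2.cvtColor(d['image'],cv2.COLOR_BGR2HSV),(18,120,60),(30,255,255));m=np.zeros_like(k);m[y0:y1,x0:x1]=k[y0:y1,x0:x1]
    n,_,st,c=cv2.connectedComponentsWithStats(m);i=1+np.argmax(st[1:,4]) if n>1 else 0;print(st[i],c[i].round(1));return c[i]
print(tri(a,knob(a,150,260,170,290),b,knob(b,190,260,150,250)))
E
```

```text
t23.40 pos [ 523.3 -190.7  195.4] delta [ -5.1 -22.8 121.4] xdir deg 170.3 tilt 0.04 F [ 0.2  0.3 -0.7] gap 40.2 g 0.0
[ 158  185   58  107 2239] [ 539.5 -267.1  107. ]
[239 186  11  68 579] [ 522.  -214.7  107. ]
[179 196  10   9  48] [184.2 200.6]
[222 167  15  13 131] [230.3 172.5]
(array([445.66385088, 273.20202878,  86.98078296]), np.float64(7.359581907661412))
```

Paperweight still on the lever. Third drive.

>>> {"name": "nudge_tcp", "arguments": {
  "increments": [40,-2,-12,10,0,40,-2,-11,20,0,40,0,0,40,0,40,0,0,35,0,40,0,0,14,0,40,0,0,0,0,0,0,0,0,0,0,0,0,0,0,0,0,0,0,0,0,0,0,0,0]
}}

```text
t: 24.8
eef_pos: [524.8, -215.0, 78.3]
tcp_rot: [0.263, 3.127, -0.002]
wrist_force: [-1.8, -0.3, 5.8]
finger_gap: 8.2
grasp_force: 59.6
```

>>> {"name": "nudge_tcp", "arguments": {
  "increments": [0,0,0,-20,0,0,0,0,-30,0,0,0,0,-40,0,0,0,0,-50,0,0,0,0,-50,0,0,0,0,0,0,0,0,0,0,0]
}}

```text
t: 25.68
eef_pos: [523.1, -214.0, 266.7]
tcp_rot: [-0.263, -3.13, -0.0]
wrist_force: [0.2, 1.1, -1.0]
finger_gap: 8.3
grasp_force: 58.8
```

```bash
python3 - <<'E'
from h import *
to(600,323,262)
E
```

```text
t25.68 pos [ 523.1 -214.   266.7] delta [ 13.8 542.3   4.7] xdir deg 170.4 tilt 0.01 F [ 0.2  1.1 -1. ] gap 8.3 g 58.8
```

>>> {"name": "nudge_tcp", "arguments": {
  "increments": [0,2,55,0,0,0,2,55,0,0,0,2,55,0,0,0,2,55,0,0,0,2,55,0,0,0,2,55,0,0,0,1,55,0,0,0,1,55,0,0,0,0,55,0,0,0,0,47,0,0]
}}

```text
t: 26.92
eef_pos: [598.9, 324.1, 263.8]
tcp_rot: [-0.262, -3.127, 0.003]
wrist_force: [0.4, -1.3, -0.5]
finger_gap: 8.0
grasp_force: 58.9
```

>>> {"name": "nudge_tcp", "arguments": {
  "increments": [0,0,0,0,0,0,0,0,0,0]
}}

```text
t: 27.18
eef_pos: [599.2, 321.9, 264.3]
tcp_rot: [-0.262, -3.127, 0.004]
wrist_force: [0.1, -0.1, -0.4]
finger_gap: 8.0
grasp_force: 59.0
```

```bash
python3 - <<'E'
from h import *
to(600,323,165)
w=snap('wrist','w10.png')
E
```

```text
t27.18 pos [599.2 321.9 264.3] delta [-0.9  1.5 99.3] xdir deg 170.4 tilt 0.23 F [ 0.1 -0.1 -0.4] gap 8.0 g 59.0
```

View pics/w10.png

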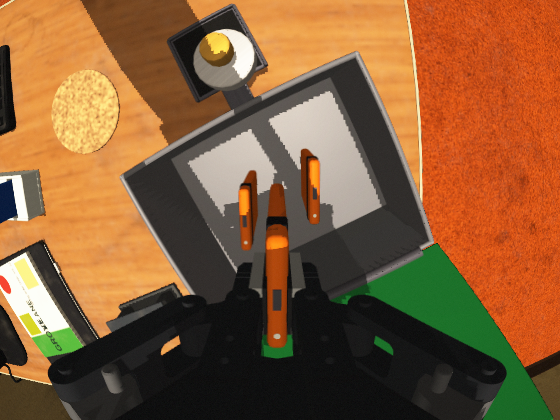

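Both earlier drives stand upright in the bin at (246,215) and (311,190). The third hangs between them, and the weight is on the pad at (222,58).

>>> {"name": "nudge_tcp", "arguments": {
  "increments": [0,0,0,40,0,0,0,0,40,0,0,0,0,25,0,0,0,0,0,0,25,0,0,0,0,25,0,0,0,0,25,0,0,-40,0,30,0,0,-40,0,40,0,0,-25,0,40,0,0,0,0]
}}

```text
t: 28.48
eef_pos: [602.0, 323.2, 271.4]
tcp_rot: [0.263, 3.123, 0.006]
wrist_force: [0.4, 0.4, 0.6]
finger_gap: 39.7
grasp_force: 0.0
```

>>> {"name": "nudge_tcp", "arguments": {
  "increments": [40,-1,-55,0,0,40,-1,-55,0,0,40,-2,-55,0,0,40,-2,-55,0,0,40,-2,-55,0,0,40,-2,-55,0,0,40,-2,-55,0,0,40,-2,-55,10,0,40,-1,-55,30,0,40,0,-55,30,0]
}}

```text
t: 29.72
eef_pos: [522.4, -223.6, 195.1]
tcp_rot: [0.263, 3.13, 0.0]
wrist_force: [0.5, 0.0, 0.3]
finger_gap: 39.8
grasp_force: 0.0
```

>>> {"name": "nudge_tcp", "arguments": {
  "increments": [40,0,-38,0,0,40,0,0,0,0,40,0,0,0,0]
}}

```text
t: 30.1
eef_pos: [516.6, -258.9, 196.0]
tcp_rot: [-0.264, -3.13, -0.001]
wrist_force: [-0.6, -0.1, 0.2]
finger_gap: 39.7
grasp_force: 0.0
```

```bash
python3 - <<'E'
from h import *
to(516,-261.5,74)
w=snap('wrist')
hsv=cv2.cvtColor(w['image'],cv2.COLOR_BGR2HSV);k=cv2.inRange(hsv,(3,170,110),(16,255,255));n,_,st,c=cv2.connectedComponentsWithStats(k)
for i in range(1,n):
    p=onz(w,c[i],107)
    if st[i,4]>150 and 480<p[0]<570 and -300<p[1]<-50:print(st[i],p.round(1))
E
```

```text
t30.10 pos [ 516.6 -258.9  196. ] delta [ 1.00e-01 -2.80e+00  1.22e+02] xdir deg 170.4 tilt 0.07 F [-0.6 -0.1  0.2] gap 39.7 g 0.0
[  334     0   226   382 32444] [506.3 -80.4 107. ]
[266 178  12  70 689] [ 513.5 -262.   107. ]
[236 262  25  28 329] [ 561.5 -292.   107. ]
```

>>> {"name": "nudge_tcp", "arguments": {
  "increments": [40,0.5,-2.8,30,0,40,0,0,40,0,40,0,0,35,0,40,0,0,15,0,40,0,0,0,0,0,0,0,0,0,0,0,0,0,0,0,0,0,0,0,0,0,0,0,0]
}}

```text
t: 31.28
eef_pos: [517.2, -263.1, 78.7]
tcp_rot: [0.263, 3.127, -0.003]
wrist_force: [-0.1, -0.5, 6.4]
finger_gap: 8.0
grasp_force: 59.8
```

>>> {"name": "nudge_tcp", "arguments": {
  "increments": [0,0,0,-20,0,0,0,0,-30,0,0,0,0,-40,0,0,0,0,-50,0,0,0,0,-50,0,0,0,0,0,0,0,0,0,0,0]
}}

```text
t: 32.15
eef_pos: [515.5, -262.0, 266.9]
tcp_rot: [-0.263, -3.131, 0.0]
wrist_force: [-1.3, 1.1, -1.3]
finger_gap: 8.0
grasp_force: 58.7
```

```bash
python3 - <<'E'
from h import *
to(618,262,262)
E
```

```text
t32.15 pos [ 515.5 -262.   266.9] delta [-13.5 533.8   4.9] xdir deg 170.4 tilt 0.01 F [-1.3  1.1 -1.3] gap 8.0 g 58.7
```

>>> {"name": "nudge_tcp", "arguments": {
  "increments": [0,-2,55,0,0,0,-2,55,0,0,0,-2,55,0,0,0,-2,55,0,0,0,-2,55,0,0,0,-2,55,0,0,0,-1,55,0,0,0,-1,55,0,0,0,0,55,0,0,0,0,39,0,0]
}}

```text
t: 33.4
eef_pos: [617.5, 264.1, 263.9]
tcp_rot: [-0.261, -3.126, 0.002]
wrist_force: [0.9, -1.4, -0.6]
finger_gap: 7.9
grasp_force: 58.8
```

>>> {"name": "nudge_tcp", "arguments": {
  "increments": [0,0,0,0,0,0,0,0,0,0]
}}

```text
t: 33.65
eef_pos: [617.9, 261.3, 264.7]
tcp_rot: [-0.263, -3.127, 0.003]
wrist_force: [0.4, 0.2, -1.0]
finger_gap: 8.0
grasp_force: 58.9
```

```bash
python3 - <<'E'
from h import *
to(618,262,178)
E
```

```text
t33.65 pos [617.9 261.3 264.7] delta [-0.2  0.8 86.7] xdir deg 170.4 tilt 0.21 F [ 0.4  0.2 -1. ] gap 8.0 g 58.9
```

>>> {"name": "nudge_tcp", "arguments": {
  "increments": [0,0,0,40,0,0,0,0,40,0,0,0,0,6,0,0,0,0,0,0,25,0,0,0,0,25,0,0,0,0,25,0,0,-40,0,30,0,0,-40,0,60,0,0,-15,0,85,0,0,0,0]
}}

```text
t: 34.9
eef_pos: [619.5, 262.3, 277.2]
tcp_rot: [0.263, 3.128, 0.002]
wrist_force: [0.3, 0.8, -0.4]
finger_gap: 65.3
grasp_force: 0.0
```

>>> {"name": "nudge_tcp", "arguments": {
  "increments": [85,45,0,-5,0,85,45,0,0,0,85,0,0,0,0,85,0,0,0,0]
}}

```text
t: 35.4
eef_pos: [530.0, 276.8, 279.4]
tcp_rot: [-0.263, -3.13, 0.001]
wrist_force: [-0.2, -0.7, -0.0]
finger_gap: 85.3
grasp_force: 0.0
```

```bash
python3 - <<'E'
from h import *
to(438,275,262)
w=snap('wrist','w11.png')
hsv=cv2.cvtColor(w['image'],cv2.COLOR_BGR2HSV)
k=cv2.inRange(hsv,(18,120,60),(30,255,255));n,_,st,c=cv2.connectedComponentsWithStats(k)
for i in range(1,n):
    if st[i,4]>60:print(st[i],c[i],onz(w,c[i],92))
E
```

```text
t35.40 pos [530.  276.8 279.4] delta [ 90.4 -17.1  17.5] xdir deg 170.4 tilt 0.08 F [-0.2 -0.7 -0. ] gap 85.3 g 0.0
[257  91  31  31 624] [273.27724359 105.02884615] [446.89022268 287.68021659  92.        ]
[  92  108   70   64 1632] [129.72610294 139.11090686] [449.92298141 129.62029826  92.        ]
[ 89 135  16  12  77] [ 96.01298701 139.62337662] [440.12373406  86.65748049  92.        ]
[ 91 145  14  30 137] [ 97.15328467 159.80291971] [462.74586594  82.20612477  92.        ]
[136 158  24  25 201] [148.9800995  170.38308458] [488.11817422 144.29018213  92.        ]
[101 162  30  27 368] [115.16304348 175.10054348] [484.75856642 101.27276594  92.        ]
[ 50 290  22  25 276] [ 60.56884058 301.29710145] [637.87440145 -55.20429373  92.        ]
[537 367  23  49 554] [551.63176895 386.79241877] [1056.06832176  803.28796185   92.        ]
```

View pics/w11.png

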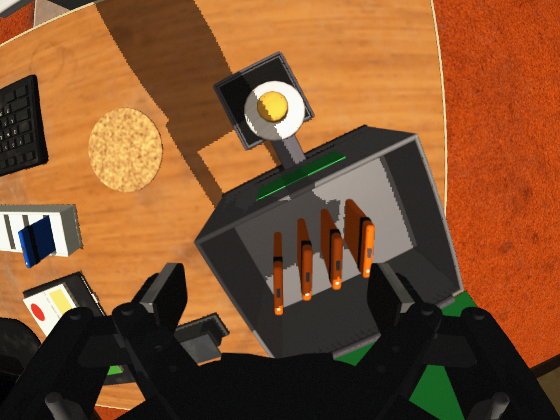

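All four drives stand in the bin at about (278,270), (306,258), (336,255) and (367,245), with blue in the rack at (36,240). The weight at (273,105) has shifted slightly on the pad, so I'll re-measure closer.

>>> {"name": "nudge_tcp", "arguments": {
  "increments": [85,43,-2,20,0,85,42,-3,30,0,85,0,0,20,0,85,0,0,0,0,85,0,0,0,0]
}}

```text
t: 36.08
eef_pos: [446.9, 286.3, 211.5]
tcp_rot: [0.265, 3.129, 0.001]
wrist_force: [-0.1, 1.2, 0.0]
finger_gap: 85.1
grasp_force: 0.0
```

```bash
python3 - <<'E'
from h import *
to(446,286,60)
w=snap('wrist','w12.png')
def circ(d,z,r0):
    hsv=cv2.cvtColor(d['image'],cv2.COLOR_BGR2HSV)
    k=cv2.inRange(hsv,(16,110,40),(32,255,255))
    n,_,st,c=cv2.connectedComponentsWithStats(k)
    for i in range(1,n):
        if st[i,4]>150:
            p=onz(d,c[i],z)
            if np.hypot(p[0]-446,p[1]-286)<60: print(st[i],c[i].round(1),p.round(1))
circ(w,92,0)
b,a=snap('side'),snap('scene')
for d,(x0,x1,y0,y1) in((a,(160,215,170,230)),(b,(200,260,150,200))):
    k=cv2.inRange(cv2.cvtColor(d['image'],cv2.COLOR_BGR2HSV),(18,120,60),(30,255,255));m=np.zeros_like(k);m[y0:y1,x0:x1]=k[y0:y1,x0:x1]
    n,_,st,c=cv2.connectedComponentsWithStats(m)
    if n>1:i=1+np.argmax(st[1:,4]);print(d['n'],st[i],c[i],onz(d,c[i],78))
E
```

```text
t36.08 pos [446.9 286.3 211.5] delta [  1.   -0.5 151.5] xdir deg 170.3 tilt 0.07 F [-0.1  1.2  0. ] gap 85.1 g 0.0
[ 258  182   37   40 1151] [276.5 201.8] [445.5 286.9  92. ]
scene [179 194  10  11  74] [183.87837838 199.13513514] [450.40828959 290.10656022  78.        ]
side [221 165  16  16 132] [229.83333333 172.56060606] [443.92125201 303.26531509  78.        ]
```

>>> {"name": "nudge_tcp", "arguments": {
  "increments": [85,1,0,40,0,85,0,0,40,0,85,0,0,40,0,85,0,0,28,0,85,0,0,0,0,20,0,0,0,0,20,0,0,0,0,20,0,0,0,0,20,0,0,0,0]
}}

```text
t: 37.35
eef_pos: [445.5, 286.8, 64.5]
tcp_rot: [0.263, 3.129, 0.002]
wrist_force: [-2.1, -2.0, 7.0]
finger_gap: 30.5
grasp_force: 58.8
```

>>> {"name": "nudge_tcp", "arguments": {
  "increments": [20,0,0,-15,0,20,0,0,-20,0,20,0,0,-25,0,20,0,0,-40,0,20,0,0,-30,0,20,0,0,0,0,20,0,0,0,0]
}}

```text
t: 38.22
eef_pos: [443.2, 285.9, 190.8]
tcp_rot: [-0.263, -3.128, 0.002]
wrist_force: [-0.3, -0.8, -9.6]
finger_gap: 30.4
grasp_force: 60.9
```

```bash
python3 - <<'E'
from h import *
to(460.3,74.5,150)
E
```

```text
t38.23 pos [443.2 285.9 190.8] delta [ -52.2 -205.5   41. ] xdir deg 170.4 tilt 0.18 F [-0.3 -0.8 -9.6] gap 30.4 g 60.9
```

>>> {"name": "nudge_tcp", "arguments": {
  "increments": [20,-11,-42,10,0,20,-11,-42,20,0,20,-10,-42,20,0,20,-10,-42,20,0,20,-10,-37.5,20,0,20,0,0,0,0,20,0,0,0,0,20,0,0,0,0]
}}

```text
t: 39.22
eef_pos: [461.4, 76.0, 102.6]
tcp_rot: [-0.262, -3.131, -0.0]
wrist_force: [-0.2, 0.7, -8.3]
finger_gap: 30.3
grasp_force: 62.1
```

```bash
python3 - <<'E'
from h import *
to(460.3,74.3,50)
w=snap('wrist','w13.png')
hsv=cv2.cvtColor(w['image'],cv2.COLOR_BGR2HSV)
b=snap('side','s13.png')
E
```

```text
t39.23 pos [461.4  76.  102.6] delta [ 0.7 -1.9 52.6] xdir deg 170.4 tilt 0.02 F [-0.2  0.7 -8.3] gap 30.3 g 62.1
```

>>> {"name": "nudge_tcp", "arguments": {
  "increments": [20,0.7,-1.5,25,0,20,0,0,18,0,20,0,0,8,0,20,0,0,4,0,20,0,0,0,0,20,0,0,0,0]
}}

```text
t: 40.08
eef_pos: [461.1, 73.8, 48.4]
tcp_rot: [0.263, 3.129, 0.0]
wrist_force: [0.6, -0.2, -8.5]
finger_gap: 30.3
grasp_force: 62.3
```

>>> {"name": "nudge_tcp", "arguments": {
  "increments": [20,0.5,0,3,0,20,0,0,2,0,20,0,0,0,0,20,0,0,0,0]
}}

```text
t: 40.58
eef_pos: [463.9, 74.0, 46.2]
tcp_rot: [0.263, 3.123, 0.002]
wrist_force: [-0.4, 0.7, 10.4]
finger_gap: 30.6
grasp_force: 63.9
```

Contact made; releasing and checking.

>>> {"name": "nudge_tcp", "arguments": {
  "increments": [60,0,0,0,0,85,0,0,0,0,85,0,0,0,0,85,0,0,-30,0,85,0,0,-50,0,85,0,0,-50,0,85,0,-30,-50,0,85,0,-50,0,0,85,0,0,0,0,85,0,0,0,0]
}}

```text
t: 41.82
eef_pos: [446.3, -4.8, 222.1]
tcp_rot: [-0.265, -3.13, -0.001]
wrist_force: [0.9, -0.7, -0.1]
finger_gap: 84.9
grasp_force: 0.0
```

```bash
python3 - <<'E'
from h import *
to(460,74,200)
w=snap('wrist');a,b=snap('scene'),snap('side')
def fit(d,lo,hi,z,near,r):
    k=cv2.inRange(cv2.cvtColor(d['image'],cv2.COLOR_BGR2HSV),lo,hi);n,_,st,c=cv2.connectedComponentsWithStats(k)
    for i in range(1,n):
        if st[i,4]>100:
            p=onz(d,c[i],z)
            if np.hypot(*(p[:2]-near))<r:print(st[i],c[i].round(1),p.round(1))
fit(w,(16,140,40),(32,255,255),74,np.array([460,74]),50)
cw=w['image'];s=b['image'][50:350,150:350]
# green lid rays
k=cv2.inRange(cv2.cvtColor(b['image'],cv2.COLOR_BGR2HSV),(45,100,60),(80,255,255));k[:,370:]=0
n,_,st,c=cv2.connectedComponentsWithStats(k);print('lid side',[x.tolist() for x in st[1:] if x[4]>80])
im=np.hstack([cv2.resize(b['image'][60:360,160:360],(400,600)),cv2.resize(cw[60:360,80:480],(400,300))[:0].reshape(0,400,3) if 0 else np.vstack([cv2.resize(cw,(400,300)),cv2.resize(a['image'],(400,300))])])
cv2.imwrite('pics/final.png',im)
E
```

```text
t41.83 pos [446.3  -4.8 222.1] delta [-0.3 79.9 22.2] xdir deg 170.3 tilt 0.06 F [ 0.9 -0.7 -0.1] gap 84.9 g 0.0
[ 333  129   60   98 2781] [363.  173.7] [438.9  78.2  74. ]
lid side [[245, 127, 81, 30, 1583], [251, 153, 8, 21, 110]]
```

View pics/final.png

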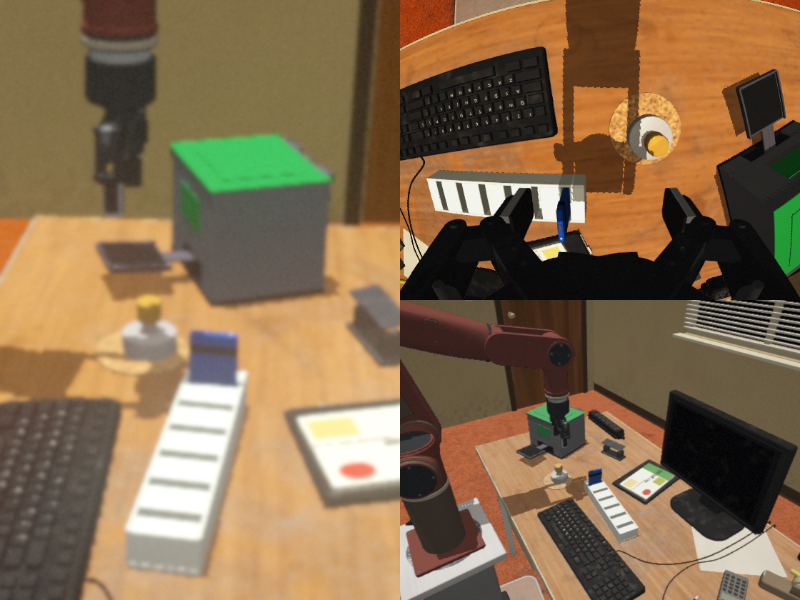

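The lid is shut, only blue is left in the rack, and the weight stands on the mat. Wrist pixels: mat (343,182), disc (353,195), knob (360,202). I'll measure the offset from the mat's centre.

```bash
python3 - <<'E'
from h import *
w=snap('wrist')
print(onz(w,(343,182),4),onz(w,(353,195),30),onz(w,(360,202),74))
hsv=cv2.cvtColor(w['image'],cv2.COLOR_BGR2HSV)
# knob: saturated uniform yellow
k=cv2.inRange(hsv,(18,190,120),(30,255,255));k[:,:300]=0;k[:,420:]=0;k[:150]=0;k[240:]=0
for q in cv2.findContours(cv2.morphologyEx(k,cv2.MORPH_OPEN,np.ones((3,3))),0,2)[0]:
    if cv2.contourArea(q)>80:
        (c,r)=cv2.minEnclosingCircle(q);print('knob',c,r,onz(w,c,74))
# grey disc
g=cv2.inRange(hsv,(0,0,60),(179,45,255));g[:,:300]=0;g[:,420:]=0;g[:120]=0;g[250:]=0
for q in cv2.findContours(g,0,2)[0]:
    if cv2.contourArea(q)>300:
        (c,r)=cv2.minEnclosingCircle(q);print('disc',c,r,onz(w,c,30))
E
```

```text
[459.85287333  71.2455721    4.        ] [469.72373009  75.98931407  30.        ] [465.28127935  73.12605453  74.        ]
knob (360.5, 204.0) 15.041708946228027 [467.3164021   73.42570958  74.        ]
disc (349.2060852050781, 191.18397521972656) 31.63382339477539 [464.85835295  72.27517152  30.        ]
```

```bash
python3 -c "
from workcell import manip
print(manip.sign_off())"
```

```text
the job is handed in; nothing more can be done
None
```

The job is handed in: all four orange drives are in the bin, the blue one is still in the rack, the lid is shut (judged by eye from the last pictures), and the paperweight is back on its mat about 5 mm off centre.

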